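# Press the try square and the pliers home into the sloping foam tool tray

### The job

Put the try square and the pliers back into the foam inlay of the sloping tool tray: press each one fully home in the pocket cut to its shape, so that it lies flat on the pocket's floor and is held by the foam when you let go. The inlay has a little play sideways in its tray, so the pockets have to be felt for. Leave the bottle, the wooden tube block and the steel dropout standing and lying where they are.

Things in the scene. Friction and masses are not known exactly. Their poses are not given: they have to be found in the camera images.
- stand: Fixed grey sheet-metal bench stand that carries the sloping tool tray. Origin on the bench under the middle of the foam; x points roughly away from the robot, z up. In the tray a dark grey foam inlay with lighter pocket floors. It fills the tray up and down the slope but has play across it: it lies, with all its pockets, anywhere up to 6 mm left or right of the middle (not measured).
- tray: The sloping tray. Origin: centre of the foam's top face (194 mm up the slope x 242 mm across), 85 mm above the bench. x points up the slope, away from the robot, y to the left across it, z out of the foam, 0.47 rad from vertical, leaning to the robot. Metal rim 4 mm below the foam's face. A fixed cone spanner lies in the foam at x -50, y -32 to 103 mm, 3 mm proud.
- square_pocket (a point): Tray axes. Where square_stock goes with the inlay in the middle of its play, at the level of the foam's face (tray x 35, y 85 mm). L-shaped pocket, stock along the slope, blade at its upper end pointing right (-y). 10 mm deep, 1.2 mm clearance all round. About 4 mm down, foam swells from both sides of the stock: the tool drops in so far and must then be pushed on, with about 5 to 14 N.
- pliers_pocket (a point): Tray axes. Where pliers_joint goes with the inlay in the middle of its play, at the level of the foam's face (tray x 32.5, y -78 mm). The pocket has the pliers' outline, jaws up the slope; the same depth and clearance, and the same swellings, here beside the joint. The inlay shifts sideways only if pushed so with over 25 N; its face is flat and its edges are square.
- square_stock (a point): Engineer's try square, 200 g, lying flat on a 4 mm steel plate. The point is half-way up the dark stock (15 mm thick), which runs from x -30 to +45 and y -9 to +9 mm about it, z up. Bright blade 3 mm thick, half-way up the stock: x +25 to +45, y -9 to -109 mm. Seated, its axes match the tray's, it stands 5 mm proud of the foam, this point 2.5 mm below the foam's face.
- pliers_joint (a point): Closed, stiff pliers, 240 g, 14 mm thick all over, flat on the same plate. The point is half-way up in the joint, a steel block with flat sides 26 mm apart (y), x +-12.5 mm. x to the jaws: 18 mm wide, ending at +47.5 mm. Two round dark handles spread to 54 mm over all, ending at x -112.5. Seated, axes match the tray's, it stands 4 mm proud, this point 3 mm below the foam's face.
- bottle: Bystander: upright pink drinks bottle, 72 mm wide, 200 mm high; origin at the centre of its underside.
- block: Bystander: wooden tube block with a slot in its top, 45 x 85 x 52 mm; origin at the centre of its underside.
- dropout: Bystander: Y-shaped forged steel dropout, 6 mm thick, about 85 mm long; origin on its underside, in the middle of its 60 mm shank.
Mind the look-alikes: they are no part of the job. Leave any blue look-alike of the part that bears pliers_joint alone. Leave any pink look-alike of the part that bears square_stock alone.

How it is judged:
At the end, for the whole second after the job is handed in: Both tools lie in their own pockets, let go, on the pocket floors to within 1.5 mm and flat to the foam within 0.04 rad, each within 4 mm up or down the slope and 9.5 mm across it of the place marked for it; bottle, block and dropout are within 30 mm of where they stood (z of square_stock in the frame of tray below -0.001 m and x of square_stock in the frame of square_pocket between -0.004 and 0.004 m and y of square_stock in the frame of square_pocket between -0.0095 and 0.0095 m and angle between the z axis of each of square_stock, pliers_joint and the z axis of tray, either way round below 0.04 rad and z of pliers_joint in the frame of tray below -0.0015 m and x of pliers_joint in the frame of pliers_pocket between -0.004 and 0.004 m and y of pliers_joint in the frame of pliers_pocket between -0.0095 and 0.0095 m and distance of each of bottle, block, dropout from where it was at the start of the episode below 0.03 m); the robot touches nothing.
It fails at once if the bottle is knocked over (angle between bottle's own z axis and vertical above 0.5 rad).
It also fails if it takes over 64 s, if anything falls off the work surface, if the arm or the gripper's body presses on something with over 40 N, if the wrist force passes 120 N, or if a joint passes its speed limit or range.

### The arm

A 6-joint arm with a two-finger parallel gripper is mounted at the origin on the work surface. World frame = base frame: x ahead of the robot, y to its left, z up, the work surface at z = 0. Lengths are in m, angles in rad, forces in N, time in s.
With the tool pointing down it reaches from about 0.275 to 0.725 m from the base axis. Payload 15.9 kg.
Tool frame: the origin (TCP) lies midway between the tips of the shut fingers; the grasp point (between the pads) lies 19 mm behind it; z points along the fingers, y is the line along which they close (so a half turn about z gives the same grasp; the last joint's range is limited). The gripper opens to 85 mm and grips with 20 to 120 N. Pads are 22 mm wide; open, the fingers measure 114 mm over their backs; the gripper's body (76 mm by 85 mm) begins 54 mm behind the grasp point. The pads swing forward as they close: fully open they stand 13 mm farther back than shut.
Start: joints at [-1.171, 0.213, -0.034, 1.323, 0, 1.571], TCP at [0.195, -0.461, 0.231] pointing down, gripper open.
Joint ranges: [-2.98, 2.98], [-0.74, 1.72], [-1.14, 1.35], [-2.1, 2.04], [-1.57, 1.44], [-3.14, 3.14]. Speed limits (rad/s): [1.89, 1.89, 2.39, 2.57, 3.14, 3.14].

### API

Orientations are given as a unit quaternion [w, x, y, z].
In Python, from bench import manip gives the robot as it stands.
- The arm moves only by the shell command python3 -m jog 'ROWS' [OPENING] [FORCE]. ROWS is JSON, a list of rows, each a list of 6 numbers: the shift along the tool's x, y, z in mm, then the turn, a rotation vector about the tool's x, y, z in degrees. A call has 1 to 20 rows; each row shifts and turns the commanded pose from where the row before left it, along the tool's axes as they then stand; what a row does not reach is not made up. A row lasts 1/8 s, in which the tool goes at most 62.5 mm and 10.7 degrees, less where a joint would pass 70% of its speed; a pose out of reach is approached as far as the arm can. A call with a gripper value outside its range is refused whole. OPENING is the finger opening in mm, from 0 to 85.4, set as the call begins (- or left out, the last holds). The fingers move at their own pace and stop on an object; FORCE is the grip in N (left out, the last holds). Time passes only in rows, so rows that do not move let the fingers close. It gives the time, the measured TCP pose, the force, the opening and the grip force at its end, in the units of the state.
- manip.state(): the state, without advancing time (a new reading comes with each control period).
- manip.camera(name): name is "side" or "top" or "wrist"; returns the picture (420x560x3 uint8, blue, green, red); there is no depth.
- manip.camera_info(name): a dict with "vfov" (degrees; the focal length in pixels is half the picture's height over the tangent of half this angle, whatever the lens; pixels are square), "cx", "cy" (the principal point, pixels), "pose" (4x4, takes a point from camera to world coordinates); the wrist camera has in their place "mount" (4x4, takes a point from camera to tool coordinates, whose origin is the TCP and whose axes are the flange's). Camera axes: x right, y down, z forward; pixel columns grow to the right and rows downward; lengths in m; the calibration is good to about 2 mm. A picture is of the moment at which its call begins: read the wrist's pose just before it. camera_info takes no time and is no camera call.
- manip.close_job(): hands the job in; it is judged then, once.
The state is a dict: "time": time; "joint_positions": joint angles; "joint_vel": joint speeds; "effort": joint torques, N m; "tool_pos": TCP position; "eef_rot": TCP orientation; "contact_force": force on the tool from outside, world axes, zero at the start; "torque": the same for the moment, N m; "opening": opening from 0.0 (shut) to 1.0 (fully open); "finger_force": force on a finger pad.
Only numpy, scipy, OpenCV 4.12 (cv2) and the standard library are available. Lean on these libraries where they do the work, as an engineer would, in place of code of your own. Each camera call takes 0.05 s, during which the arm holds its last target. There are 200 camera calls.

## Working session

There is one attempt and no reset: what is moved stays moved. The work goes in short steps, Python scripts to look and compute and a shell command to move; the robot and the scene stay as the last step left them, time stands still between calls to the robot, and variables do not carry over. Pictures are saved under pics/ and viewed, at most 10 in all, crops included, and the job is handed in when it is done.

```bash
ls; mkdir -p pics; python3 - <<'E'
from bench import manip
import cv2,numpy as np
s=manip.state();print(s)
for n in("side","top","wrist"):
    i=manip.camera_info(n);print(n,i)
    cv2.imwrite(f"pics/{n}0.png",manip.camera(n))
E
```

```text
pics
{'time': 0.0, 'joint_positions': array([-1.17101886e+00,  2.13374742e-01, -3.50240059e-02,  1.32347654e+00,
        8.74278947e-06,  1.57081578e+00]), 'joint_vel': array([-0.00156375, -0.00142292,  0.00051627, -0.00138597,  0.00012797,
       -0.00116617]), 'effort': array([ 2.18742216e-04, -6.86153841e+01,  4.87123418e+01,  1.73311756e-02,
       -2.54276148e-05,  2.59984034e-05]), 'tool_pos': array([ 0.19448703, -0.46028353,  0.23082079]), 'eef_rot': array([-5.29607004e-04,  9.80090466e-01,  1.98550718e-01, -1.02840460e-04]), 'contact_force': array([-0.18703448,  0.09979538,  0.41223096]), 'torque': array([-0.0040757 ,  0.01062426,  0.00606703]), 'finger_force': 0.0, 'opening': 0.998937414739847}
side {'vfov': 53.98245940190104, 'cx': 285.9685502832254, 'cy': 216.90146000495722, 'pose': array([[-0.80151466, -0.28027601,  0.52822307, -0.05618275],
       [-0.59760087,  0.40668996, -0.69099673,  0.67637955],
       [-0.02115321, -0.86951057, -0.49346115,  0.57558748],
       [ 0.        ,  0.        ,  0.        ,  1.        ]])}
top {'vfov': 45.830442261379886, 'cx': 285.5304621380384, 'cy': 209.37867784232643, 'pose': array([[-8.34742298e-04, -9.93149057e-01,  1.16851415e-01,
         3.57587176e-01],
       [-9.99894149e-01, -8.68407207e-04, -1.45236730e-02,
         3.05710452e-02],
       [ 1.45256468e-02, -1.16851169e-01, -9.93043206e-01,
         1.22301738e+00],
       [ 0.00000000e+00,  0.00000000e+00,  0.00000000e+00,
         1.00000000e+00]])}
wrist {'vfov': 65.34664692898492, 'cx': 283.01547711717916, 'cy': 207.5664862254134, 'mount': array([[ 1.02033664e-04, -9.64148469e-01, -2.65363374e-01,
         6.78941617e-02],
       [ 9.99999972e-01,  4.20804346e-05,  2.31614010e-04,
        -3.65726992e-04],
       [-2.12143686e-04, -2.65363390e-01,  9.64148446e-01,
        -1.42749522e-01],
       [ 0.00000000e+00,  0.00000000e+00,  0.00000000e+00,
         1.00000000e+00]])}
```

View pics/top0.png

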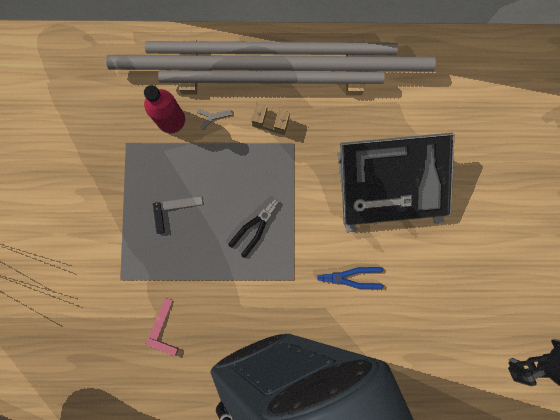

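View pics/side0.png

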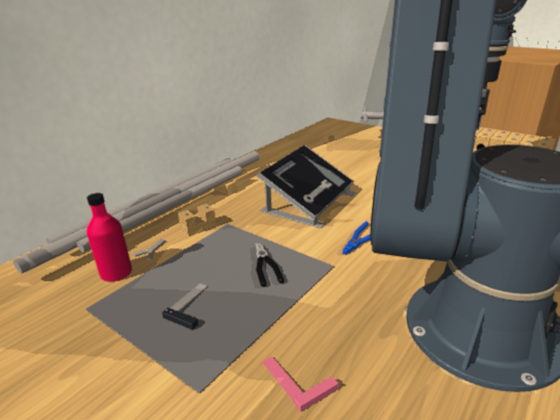

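The top view shows the tray at about (398,182), the square at about (160,215) and the pliers at about (255,228) on the plate. Bottle, dropout and block stand along the far edge; the look-alikes are pink (165,330) and blue (352,278). Next I take rough positions from the top camera.

```bash
cat > h.py <<'E'
from bench import manip
import cv2,numpy as np
from scipy.spatial.transform import Rotation as R
def Rq(q): return R.from_quat([q[1],q[2],q[3],q[0]])
def tool():
    s=manip.state();T=np.eye(4);T[:3,:3]=Rq(s['eef_rot']).as_matrix();T[:3,3]=s['tool_pos'];return T
def cam(n,T=None):
    i=manip.camera_info(n);f=210/np.tan(np.radians(i['vfov']/2))
    return f,i['cx'],i['cy'],(i['pose'] if n!='wrist' else T@i['mount'])
def ray(c,u):
    f,cx,cy,P=c;u=np.atleast_2d(u).astype(float)
    d=np.c_[(u[:,0]-cx)/f,(u[:,1]-cy)/f,np.ones(len(u))]@P[:3,:3].T
    return P[:3,3],d
def onz(c,u,z): return onp(c,u,[0,0,z],[0,0,1])
def onp(c,u,p0,n):
    o,d=ray(c,u);p0=np.array(p0);n=np.array(n);t=((p0-o)@n)/(d@n);return o+d*t[:,None]
def proj(c,p):
    f,cx,cy,P=c;q=(np.atleast_2d(p)-P[:3,3])@P[:3,:3];return np.c_[cx+f*q[:,0]/q[:,2],cy+f*q[:,1]/q[:,2]]
E
python3 - <<'E'
from h import *
im=cv2.imread('pics/top0.png');c=cam('top')
hsv=cv2.cvtColor(im,cv2.COLOR_BGR2HSV);g=im.max(2).astype(int)
def comps(name,m,box,z,mn=30):
    x0,y0,x1,y1=box;k=np.zeros(m.shape,np.uint8);k[y0:y1,x0:x1]=m[y0:y1,x0:x1]
    n,l,st,ce=cv2.connectedComponentsWithStats(k)
    for i in range(1,n):
        if st[i,4]>=mn:
            pts=np.argwhere(l==i)[:,::-1].astype(np.float32);w=onz(c,pts,z)[:,:2].astype(np.float32)
            r=cv2.minAreaRect(w*1000);print(name,st[i],ce[i].round(1),[np.round(v,1) for v in r])
comps('dark',(g<50),(128,150,292,275),.012)
comps('bright',(g>125),(128,150,292,275),.012,15)
comps('tray',(g<75),(330,125,465,235),.085,300)
comps('floor',(g>75),(350,140,445,220),.085,30)
print(onz(c,[[126,144],[294,144],[122,280],[294,280]],.004).round(3))
# tray corners image
cv2.imwrite('pics/z1.png',np.hstack([cv2.resize(im[130:235,335:460],None,fx=4,fy=4,interpolation=cv2.INTER_CUBIC)]))
E
```

```text
dark [153 203  12  31 225] [158.8 218.5] [array([479.2, 322.4]), array([76.4, 19.9]), np.float64(8.7)]
dark [229 216  38  41 460] [249.  234.6] [array([437.3, 101.4]), array([ 53.4, 100.7]), np.float64(50.6)]
bright [193 197   9   8  56] [197.3 200.2] [array([521.9, 230.1]), array([17.5, 19.6]), np.float64(1.1)]
bright [163 201  13   8  40] [168.5 204.4] [array([512.4, 299. ]), array([12.4, 28.7]), np.float64(23.7)]
bright [259 200  19  21  95] [268.2 209.6] [array([500.1,  54.9]), array([21.9, 56.5]), np.float64(51.7)]
tray [ 342  135  111   96 7108] [394.4 178.4] [array([ 555.8, -252.4]), array([202.6, 273.7]), np.float64(5.5)]
floor [350 140  42   4 102] [365.2 141. ] [array([ 652.3, -186. ]), array([ 7.2, 96.8]), np.float64(0.2)]
floor [361 148  46  33 212] [380.6 156.6] [array([ 614.2, -204.4]), array([ 51.8, 125.7]), np.float64(32.8)]
floor [419 149  22  61 781] [430.1 185.6] [array([ 563. , -323.7]), array([ 48.6, 143.6]), np.float64(84.5)]
floor [354 195  58  16 408] [384.  202.6] [array([ 507.1, -211.6]), array([ 24.4, 135. ]), np.float64(5.6)]
floor [409 216  36   4  71] [430.2 218.3] [array([ 472.9, -312.1]), array([ 7. , 81.5]), np.float64(0.0)]
[[ 0.665  0.411  0.004]
 [ 0.666 -0.009  0.004]
 [ 0.329  0.409  0.004]
 [ 0.328 -0.008  0.004]]
```

View pics/z1.png

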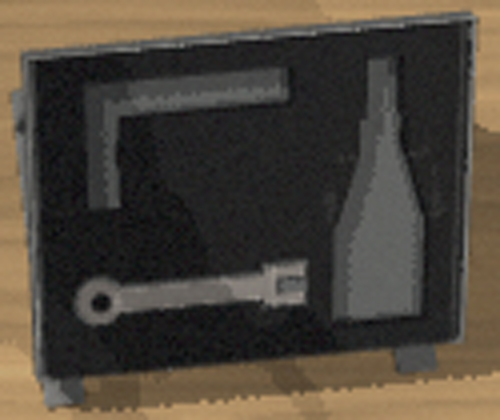

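Zoomed top view: the inlay has the L pocket at upper left, the pliers pocket on the right and the spanner below. The tray's yaw is about +5.5° and its centre is near (0.553,-0.255). I go over the tray, tool along its normal, for a wrist look.

```bash
cat >> h.py <<'E'
def trayR(yaw): return R.from_euler('z',yaw).as_matrix()@R.from_euler('y',-.47).as_matrix()
FL=np.diag([1.,-1,-1])   # tool axes when pointing against z with tool x along x
def plan(p,Rm,n=None,show=True):
    T=tool();R0=R.from_matrix(T[:3,:3]);rv=(R0.inv()*R.from_matrix(Rm)).as_rotvec()
    dp=np.array(p)-T[:3,3]
    n=n or int(np.ceil(max(np.linalg.norm(dp)/.05,np.degrees(np.linalg.norm(rv))/9,1)))
    rows=[]
    for k in range(n):
        Rk=R0*R.from_rotvec(rv*k/n); rows.append([round(float(v),1) for v in np.r_[Rk.inv().apply(dp/n)*1000,np.degrees(rv/n)]])
    print(n,'rows');print(str(rows).replace(' ',''))
E
python3 - <<'E'
from h import *
Rt=trayR(np.radians(5.5));p=np.array([.553,-.255,.085])+.12*Rt[:,2]
plan(p,Rt@FL)
E
```

```text
8 rows
[[44.8,-8.2,4.9,-0.5,3.3,2.1],[44.1,-9.9,7.4,-0.5,3.3,2.1],[43.2,-11.6,9.8,-0.5,3.3,2.1],[42.1,-13.3,12.2,-0.5,3.3,2.1],[40.8,-15.0,14.5,-0.5,3.3,2.1],[39.3,-16.6,16.7,-0.5,3.3,2.1],[37.6,-18.2,18.8,-0.5,3.3,2.1],[35.7,-19.8,20.7,-0.5,3.3,2.1]]
```

```bash
python3 -m jog '[[45,-8,5,-0.5,3.3,2.1],[44,-10,7,-0.5,3.3,2.1],[43,-12,10,-0.5,3.3,2.1],[42,-13,12,-0.5,3.3,2.1],[41,-15,15,-0.5,3.3,2.1],[39,-17,17,-0.5,3.3,2.1],[38,-18,19,-0.5,3.3,2.1],[36,-20,21,-0.5,3.3,2.1],[0,0,0,0,0,0],[0,0,0,0,0,0]]'
python3 - <<'E'
from h import *
T=tool();np.save('T1.npy',T);print(T.round(3));im=manip.camera('wrist');cv2.imwrite('pics/w1.png',im)
E
```

```text
time: 1.4
tool_pos: [0.4989, -0.2595, 0.1907]
eef_rot: [-0.011, 0.972, 0.05, 0.229]
contact_force: [0.5, -1.1, 0.8]
opening: 0.998
finger_force: 0.0
[[ 0.89   0.102  0.445  0.499]
 [ 0.091 -0.995  0.045 -0.259]
 [ 0.447  0.001 -0.895  0.191]
 [ 0.     0.     0.     1.   ]]
```

View pics/w1.png

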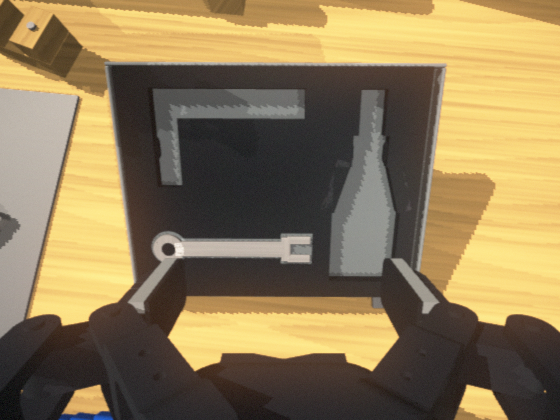

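The wrist view shows all of the tray: L pocket (152–305, 88–185), pliers pocket (330–395, 88–277), rim corners (108,65) and (443,67). I measure the pocket outlines on the foam's plane.

```bash
cat > tray.py <<'E'
from h import *
def measure(im,T,o,yaw,verbose=True):
    g=cv2.GaussianBlur(cv2.cvtColor(im,cv2.COLOR_BGR2GRAY).astype(np.float32),(0,0),.7);c=cam('wrist',T);Rt=trayR(yaw);o=np.array(o)
    def edge(a,b,step=.2):   # sample line a->b (tray mm, z=0): strongest rise dark->light from a
        a=np.array(a,float);b=np.array(b,float);n=int(np.linalg.norm(b-a)/step)+1
        P=a+(b-a)*np.linspace(0,1,n)[:,None];W=o+(np.c_[P,0*P[:,0]]/1000)@Rt.T
        uv=proj(c,W).astype(np.float32);v=cv2.remap(g,uv[:,0].reshape(1,-1),uv[:,1].reshape(1,-1),cv2.INTER_LINEAR)[0]
        base=np.median(v[:n//3]);th=base+14
        k=np.argmax((v>th)&(np.arange(n)>n//6));return P[k]
    E={}
    m=lambda L:np.array(L).round(1)
    E['sq_top x(81.2)']=m([edge((97,y),(70,y))[0] for y in (-15,0,20,40,60,80,90)])
    E['sq_bot x(3.8)']=m([edge((-12,y),(14,y))[0] for y in (80,85,90)])
    E['sq_left y(95.2)']=m([edge((x,108),(x,86))[1] for x in (10,20,30,40,50,60,70)])
    E['sq_right y(74.8)']=m([edge((x,60),(x,82))[1] for x in (10,20,30,40,50)])
    E['blade_end y(-25.2)']=m([edge((x,-40),(x,-15))[1] for x in (63,70,77)])
    E['blade_low x(58.8)']=m([edge((45,y),(70,y))[0] for y in (-15,0,20,40,60)])
    E['pl_top x(81.2)']=m([edge((97,y),(70,y))[0] for y in (-83,-78,-73)])
    E['pl_bot x(-81.2)']=m([edge((-95,y),(-70,y))[0] for y in (-90,-78,-65)])
    E['jaw y-(-88.2)']=m([edge((x,-102),(x,-80))[1] for x in (53,60,67,74)])
    E['jaw y+(-67.8)']=m([edge((x,-54),(x,-76))[1] for x in (53,60,67,74)])
    E['han y-(-106.2)']=m([edge((x,-118),(x,-98))[1] for x in (-70,-60,-50)])
    E['han y+(-49.8)']=m([edge((x,-38),(x,-58))[1] for x in (-70,-60,-50)])
    for k in E:
        print(k,E[k].round(1))
E
python3 - <<'E'
from tray import *
im=cv2.imread('pics/w1.png');T=np.load('T1.npy')
c=cam('wrist',T);Rt=trayR(np.radians(5.5));o=np.array([.553,-.255,.085])
W=onp(c,[[108,65],[443,67],[152,88],[385,90],[330,277]],o-.0*Rt[:,2],Rt[:,2]);print(((W-o)@Rt*1000).round(1))
measure(im,T,o,np.radians(5.5))
E
```

```text
[[ 103.   131.2   -0. ]
 [ 103.  -116.     0. ]
 [  87.2  100.4    0. ]
 [  86.7  -74.6   -0. ]
 [ -68.8  -40.2    0. ]]
sq_top x(81.2) [97.  87.2 87.2 87.2 87.  87.  86.8]
sq_bot x(3.8) [-12.   13.   13.4]
sq_left y(95.2) [108.  100.6 100.6  98.8  99.6 100.4 100.4]
sq_right y(74.8) [60. 60. 60. 60. 60.]
blade_end y(-25.2) [-40. -40. -40.]
blade_low x(58.8) [66.8 65.  65.2 65.  65.2]
pl_top x(81.2) [97.  97.  86.6]
pl_bot x(-81.2) [-95. -95. -95.]
jaw y-(-88.2) [-102. -102. -102. -102.]
jaw y+(-67.8) [-66.4 -66.  -61.  -66.6]
han y-(-106.2) [-118.  -109.8 -118. ]
han y+(-49.8) [-38.  -48.4 -48.2]
```

```bash
python3 - <<'E'
from h import *
im=cv2.imread('pics/w1.png');T=np.load('T1.npy')
c=cam('wrist',T);Rt=trayR(np.radians(5.5));o=np.array([.553,-.255,.085])+Rt@[.006,.003,0]
s=2.9
cor=np.array([[105,130],[105,-130],[-95,-130],[-95,130]],float)
uv=proj(c,o+np.c_[cor,0*cor[:,0]]/1000@Rt.T).astype(np.float32)
dst=np.array([[0,0],[260*s,0],[260*s,200*s],[0,200*s]],np.float32)
w=cv2.warpPerspective(im,cv2.getPerspectiveTransform(uv,dst),(int(260*s),int(200*s)))
w=np.clip(255*(w/255.)**.5,0,255).astype(np.uint8)
for k in range(-120,121,20): cv2.putText(w,str(k),(int((130-k)*s)-8,10),0,.35,(0,0,255),1);cv2.line(w,(int((130-k)*s),12),(int((130-k)*s),20),(0,0,255),1)
for k in range(-80,101,20): cv2.putText(w,str(k),(0,int((105-k)*s)+4),0,.35,(0,0,255),1);cv2.line(w,(25,int((105-k)*s)),(32,int((105-k)*s)),(0,0,255),1)
cv2.imwrite('pics/rect.png',w)
E
```

```text
(no output)
```

View pics/rect.png

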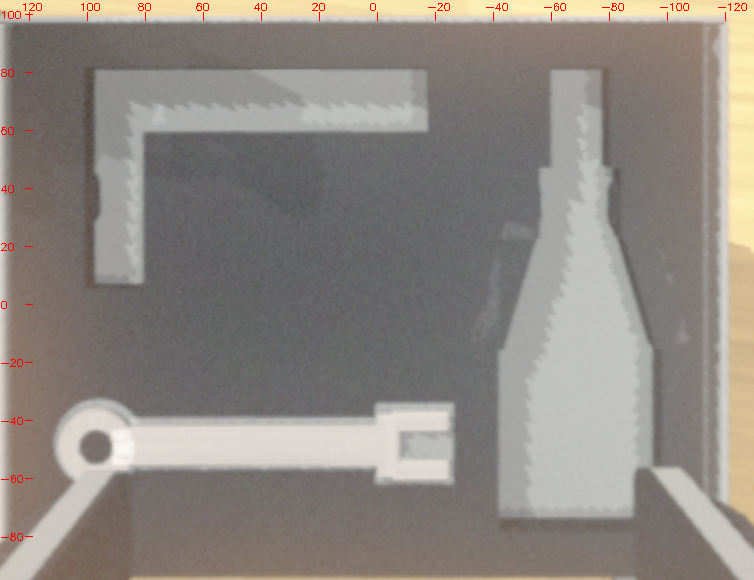

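Rectified view: both lip outlines are clear. L pocket columns 85–144, rows 68–288; jaws columns 550–608; handles 498–661. I fit position and yaw of the inlay to these corners.

```bash
python3 - <<'E'
from h import *
from scipy.optimize import least_squares
T=np.load('T1.npy');c=cam('wrist',T);Rt=trayR(np.radians(5.5));o=np.array([.553,-.255,.085])+Rt@[.006,.003,0];s=2.9
C=np.array([(85,68,81.2,95.2),(428,68,81.2,-25.2),(144,131,58.8,74.8),(85,288,3.8,95.2),(144,286,3.8,74.8),(428,131,58.8,-25.2),(550,69,81.2,-67.8),(608,68,81.2,-88.2),(498,529,-81.2,-49.8)])
uv=proj(c,o+np.c_[105-C[:,1]/s,130-C[:,0]/s,0*C[:,0]]/1000@Rt.T)
P=np.c_[C[:,2:],0*C[:,0]]/1000
def f(v,zfree):
    Rr=trayR(v[2]);oo=np.array([v[0],v[1],v[3] if zfree else .085]);return (proj(c,oo+P@Rr.T)-uv).ravel()
for zf in (0,1):
    r=least_squares(f,[.553,-.255,.096,.085],args=(zf,),x_scale=[.01,.01,.1,.01]);print(r.x.round(4),np.degrees(r.x[2]).round(2),np.abs(r.fun).max().round(2));print(r.fun.reshape(-1,2).round(1).tolist())
# top cam check
ct=cam('top');print(proj(ct,np.array([r.x[0],r.x[1],.085])+P@trayR(r.x[2]).T).round(1).tolist())
E
```

```text
[ 0.5598 -0.2441  0.0944  0.085 ] 5.41 1.05
[[-0.3, -0.6], [0.4, -0.4], [-0.6, -0.1], [-0.4, 0.0], [-0.6, 0.9], [0.3, 0.1], [0.4, -0.8], [0.6, -0.3], [0.2, 1.1]]
[ 0.5604 -0.2439  0.0945  0.0835] 5.41 0.64
[[0.4, -0.3], [0.1, -0.1], [-0.1, 0.1], [0.2, -0.2], [-0.1, 0.6], [0.1, 0.2], [-0.2, -0.5], [-0.2, 0.0], [-0.2, 0.3]]
[[354.6, 149.8], [407.1, 145.0], [363.7, 158.5], [355.6, 182.3], [364.3, 181.5], [407.0, 154.6], [425.6, 143.4], [434.4, 142.6], [416.8, 210.7]]
```

```bash
python3 - <<'E'
from h import *
plan([.485,.29,.14],R.from_euler('z',8.5,degrees=True).as_matrix()@FL,12)
E
```

```text
12 rows
[[1.2,-45.7,5.3,0.1,-2.2,-0.2],[1.6,-45.7,5.3,0.1,-2.2,-0.2],[2.0,-45.7,5.3,0.1,-2.2,-0.2],[2.4,-45.7,5.2,0.1,-2.2,-0.2],[2.7,-45.7,5.2,0.1,-2.2,-0.2],[3.1,-45.6,5.1,0.1,-2.2,-0.2],[3.5,-45.6,5.0,0.1,-2.2,-0.2],[3.9,-45.6,4.9,0.1,-2.2,-0.2],[4.2,-45.6,4.8,0.1,-2.2,-0.2],[4.6,-45.6,4.7,0.1,-2.2,-0.2],[4.9,-45.5,4.6,0.1,-2.2,-0.2],[5.3,-45.5,4.4,0.1,-2.2,-0.2]]
```

```bash
python3 -m jog '[[1,-45.5,5,0.1,-2.2,-0.2],[1.5,-45.5,5,0.1,-2.2,-0.2],[2,-45.5,5,0.1,-2.2,-0.2],[2.5,-45.5,5,0.1,-2.2,-0.2],[3,-45.5,5,0.1,-2.2,-0.2],[3,-45.5,5,0.1,-2.2,-0.2],[3.5,-45.5,5,0.1,-2.2,-0.2],[4,-45.5,5,0.1,-2.2,-0.2],[4,-45.5,5,0.1,-2.2,-0.2],[4.5,-45.5,5,0.1,-2.2,-0.2],[5,-45.5,5,0.1,-2.2,-0.2],[5,-45.5,5,0.1,-2.2,-0.2],[0,0,0,0,0,0],[0,0,0,0,0,0]]' 45
python3 - <<'E'
from h import *
T=tool();np.save('T2.npy',T);print(T.round(3));im=manip.camera('wrist');cv2.imwrite('pics/w2.png',im)
E
```

```text
time: 3.2
tool_pos: [0.4952, 0.1822, 0.1492]
eef_rot: [-0.044, 0.988, 0.15, -0.005]
contact_force: [0.1, 0.7, -0.0]
opening: 0.527
finger_force: 0.0
[[ 0.955  0.296 -0.023  0.495]
 [ 0.297 -0.951  0.085  0.182]
 [ 0.003 -0.088 -0.996  0.149]
 [ 0.     0.     0.     1.   ]]
```

View pics/w2.png

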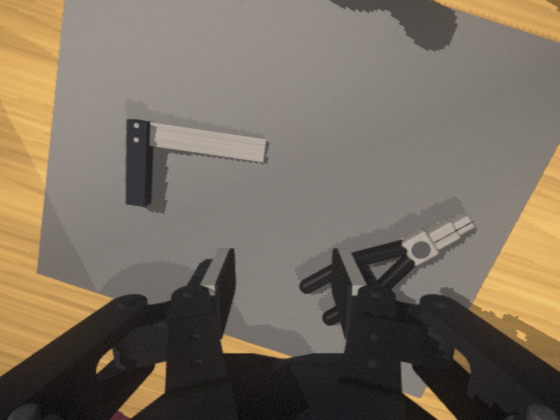

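The wrist view holds both tools: stock (127–150, 119–206) with the blade to (267,150), pliers pivot (421,249), jaw tip about (472,222), handle ends (305,286) and (330,318). The arm stopped short of the commanded pose, but this look is enough to measure from.

```bash
python3 - <<'E'
from h import *
T=np.load('T2.npy');c=cam('wrist',T);im=cv2.imread('pics/w2.png');g=im.max(2)
def rect(m,z,mn=100):
    n,l,st,ce=cv2.connectedComponentsWithStats(m.astype(np.uint8))
    for i in range(1,n):
        if st[i,4]>mn:
            pts=np.argwhere(l==i)[:,::-1].astype(float);w=onz(c,pts,z)[:,:2]*1000
            r=cv2.minAreaRect(w.astype(np.float32));print(st[i],np.round(r[0],1),np.round(r[1],1),round(r[2],1),cv2.boxPoints(r).round(1).tolist())
def box(m,x0,y0,x1,y1):
    k=np.zeros(m.shape,bool);k[y0:y1,x0:x1]=m[y0:y1,x0:x1];return k
print('stock');rect(box(g<55,110,105,180,225),.019)
print('blade');rect(box(g>140,145,110,280,175),.013)
print('pl light');rect(box(g>135,395,205,490,275),.018)
print('pl handles');rect(box(g<55,290,225,420,330),.011)
P=onz(c,[[421,249],[472,222]],.018);Hn=onz(c,[[305,286],[330,318]],.011)
print(P.round(4),Hn.round(4));h=Hn.mean(0)
d=P[0]-h;print('yaw pl',np.degrees(np.arctan2(d[1],d[0])),np.linalg.norm(d[:2]),np.linalg.norm((P[1]-P[0])[:2]))
cv2.imwrite('pics/crop.png',np.hstack([cv2.resize(im[105:225,105:185],None,fx=4,fy=4,interpolation=2),cv2.resize(im[200:320,395:490],None,fx=4,fy=4,interpolation=2)]))
E
```

```text
stock
[131 120  22  86 627] [483.3 318.7] [73.8 17.3] 13.6 [[445.3999938964844, 318.3999938964844], [449.5, 301.6000061035156], [521.2000122070312, 318.8999938964844], [517.2000122070312, 335.79998779296875]]
blade
[ 152  110  128   25 1514] [536.2 268.1] [ 19.3 108.2] 17.2 [[511.1000061035156, 316.8999938964844], [543.0, 213.5], [561.4000244140625, 219.1999969482422], [529.5, 322.6000061035156]]
[ 151  122  116   40 2591] [518.1 270.6] [ 20.2 100. ] 9.4 [[500.0, 318.29998779296875], [516.2999877929688, 219.60000610351562], [536.2000122070312, 222.89999389648438], [519.9000244140625, 321.6000061035156]]
pl light
[ 402  216   72   49 1152] [502.1  57.5] [25.8 58. ] 51.8 [[471.29998779296875, 65.30000305175781], [516.9000244140625, 29.399999618530273], [532.9000244140625, 49.70000076293945], [487.29998779296875, 85.5999984741211]]
[476 220  14  21 120] [519.6  26.5] [17.2 10.3] 26.2 [[509.6000061035156, 27.299999237060547], [514.2000122070312, 18.0], [529.5999755859375, 25.600000381469727], [525.0999755859375, 34.900001525878906]]
[447 240  43  35 654] [493.9  26.1] [31.6 36.2] 19.8 [[472.8999938964844, 37.70000076293945], [485.1000061035156, 3.700000047683716], [514.7999877929688, 14.399999618530273], [502.6000061035156, 48.5]]
pl handles
[ 300  240  120   90 5677] [426.9  99.9] [ 92.5 106.9] 27.8 [[361.1000061035156, 125.5999984741211], [410.8999938964844, 31.0], [492.79998779296875, 74.0999984741211], [443.0, 168.6999969482422]]
[[0.4876 0.0667 0.018 ]
 [0.5235 0.0375 0.018 ]] [[0.4159 0.1488 0.011 ]
 [0.3916 0.1153 0.011 ]]
yaw pl -37.91340841781425 0.10628155580911695 0.046272090893850745
```

View pics/crop.png

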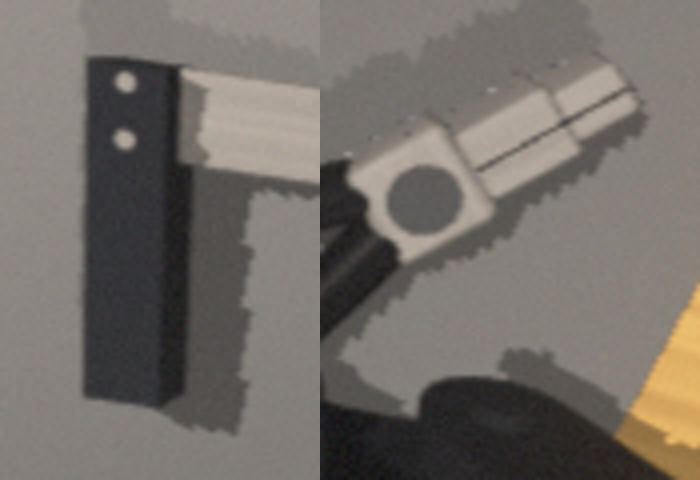

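Crop: stock's top face and blade are clear; the pivot circle is at (421,250) and the jaw seam gives the pliers' axis. The blade rectangle gives yaw 9.4° and puts the stock point at (0.474, 0.323). I cross-check with the stock's corners and plan the hover.

```bash
python3 - <<'E'
from h import *
T=np.load('T2.npy');c=cam('wrist',T)
u=np.array([[85,62],[168,66],[160,405],[83,397]])/4+105
P=onz(c,u,.019)[:,:2]*1000;print(P.round(1));Rz=R.from_euler('z',9.4,degrees=True).as_matrix()[:2,:2];print(((P-[474,323.1])@Rz).round(1))
s=np.array([[480,170],[632,90]],float);s[:,0]=(s[:,0]-320)/4+395;s[:,1]=s[:,1]/4+200
Q=onz(c,s,.018)*1000;d=Q[1]-Q[0];print(Q.round(1),np.degrees(np.arctan2(d[1],d[0])))
print(manip.state()['joint_positions'].round(3))
plan([.480,.324,.07],R.from_euler('z',9.4,degrees=True).as_matrix()@FL,5)
E
```

```text
[[515.2 339.6]
 [519.8 322.1]
 [446.3 310. ]
 [442.4 327.5]]
[[ 43.3   9.6]
 [ 45.   -8.5]
 [-29.4  -8.4]
 [-30.5   9.5]]
[[497.   58.2  18. ]
 [523.4  36.6  18. ]] -39.2538593514977
[ 0.3    0.294 -0.141  1.133  0.088  3.14 ]
5 rows
[[5.5,-26.5,18.3,-1.0,0.0,1.6],[4.7,-27.0,17.8,-1.0,0.0,1.6],[4.0,-27.4,17.3,-1.0,0.0,1.6],[3.2,-27.8,16.9,-1.0,0.0,1.6],[2.4,-28.2,16.4,-1.0,0.0,1.6]]
```

Sizes agree (75 × 18 mm), but joint 6 sits at its limit (3.14). I'll work with the tool turned half round (yaw + 180°).

```bash
python3 -m jog '[[0,0,0,0,0,-10.2],[0,0,0,0,0,-10.2],[0,0,0,0,0,-10.2],[0,0,0,0,0,-10.2],[0,0,0,0,0,-10.2],[0,0,0,0,0,-10.2],[0,0,0,0,0,-10.2],[0,0,0,0,0,-10.2],[0,0,0,0,0,-10.2],[0,0,0,0,0,-10.2],[0,0,0,0,0,-10.2],[0,0,0,0,0,-10.2],[0,0,0,0,0,-10.2],[0,0,0,0,0,-10.2],[0,0,0,0,0,-10.2],[0,0,0,0,0,-10.2],[0,0,0,0,0,-10.2]]' 45
python3 - <<'E'
from h import *
print(manip.state()['joint_positions'].round(3))
plan([.480,.324,.06],R.from_euler('z',189.4,degrees=True).as_matrix()@FL,5)
E
```

```text
time: 5.38
tool_pos: [0.495, 0.1822, 0.1496]
eef_rot: [-0.007, -0.096, 0.994, 0.044]
contact_force: [0.4, 0.2, 0.3]
opening: 0.527
finger_force: 0.0
[ 0.3    0.293 -0.141  1.133  0.088  0.108]
5 rows
[[-2.6,26.7,20.3,1.0,-0.1,0.3],[-2.4,27.1,19.9,1.0,-0.1,0.3],[-2.2,27.5,19.4,1.0,-0.1,0.3],[-2.0,27.8,18.9,1.0,-0.1,0.3],[-1.9,28.1,18.4,1.0,-0.1,0.3]]
```

```bash
python3 -m jog '[[-2.5,26.7,20,1,0,0.3],[-2.5,27,20,1,0,0.3],[-2,27.5,19.5,1,0,0.3],[-2,28,19,1,0,0.3],[-2,28,18.5,1,0,0.3],[0,0,0,0,0,0],[0,0,0,0,0,0]]' 45
python3 - <<'E'
from h import *
T=tool();np.save('T3.npy',T);print(T.round(3)); cv2.imwrite('pics/w3.png',manip.camera('wrist'))
plan([.480,.324,.010],R.from_euler('z',189.4,degrees=True).as_matrix()@FL,2)
E
```

```text
time: 6.25
tool_pos: [0.4804, 0.3241, 0.0601]
eef_rot: [-0.004, -0.08, 0.997, 0.0]
contact_force: [1.4, -0.4, 0.4]
opening: 0.527
finger_force: 0.0
[[-0.987 -0.16  -0.008  0.48 ]
 [-0.16   0.987 -0.     0.324]
 [ 0.008  0.001 -1.     0.06 ]
 [ 0.     0.     0.     1.   ]]
2 rows
[[0.1,0.0,25.1,0.0,-0.2,-0.1],[0.2,0.0,25.1,0.0,-0.2,-0.1]]
```

View pics/w3.png

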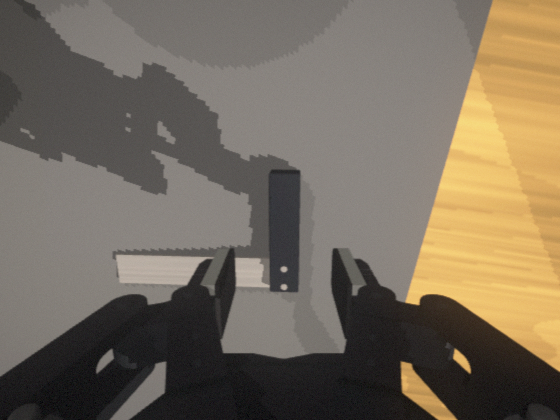

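Wrist view: the stock stands centred between the fingers (column 285, rows 170–291), blade to the left. I check the along-stock offset and go down to grip.

```bash
python3 - <<'E'
from h import *
T=np.load('T3.npy');c=cam('wrist',T)
P=onz(c,[[284.5,291.5],[284.5,174]],.019);print(((P-T[:3,3])@T[:3,:3]*1000).round(1))
E
python3 -m jog '[[0,0,12.5,0,-0.2,0],[0,0,12.5,0,-0.2,0],[0,0,12.5,0,0,0],[0,0,12.5,0,0,0],[0,0,0,0,0,0]]' 45
python3 -m jog '[[0,0,0,0,0,0],[0,0,0,0,0,0],[0,0,0,0,0,0],[0,0,0,0,0,0],[0,0,0,0,0,0]]' 0 60
```

```text
[[-38.5   1.4  40.8]
 [ 35.6   1.3  41.3]]
time: 6.92
tool_pos: [0.4792, 0.3245, 0.0082]
eef_rot: [-0.001, -0.081, 0.997, -0.0]
contact_force: [-1.0, 0.2, -0.1]
opening: 0.528
finger_force: 0.0
time: 7.55
tool_pos: [0.4802, 0.3252, 0.0101]
eef_rot: [-0.0, -0.081, 0.997, 0.001]
contact_force: [-1.4, 0.4, 5.1]
opening: 0.19
finger_force: 58.9
```

```bash
cat >> h.py <<'E'
O=np.array([.5598,-.2441,.085]);YAW=np.radians(5.41)
RT=trayR(YAW);RTF=RT@np.diag([-1.,1,-1])@np.eye(3)   # tool axes for flipped tool: x=-x_tray, y=y_tray, z=-z_tray
def tr(x,y,z): return O+RT@(np.array([x,y,z])/1000)
def intray(): 
    T=tool();p=RT.T@(T[:3,3]-O)*1000;e=R.from_matrix(RTF.T@T[:3,:3]).as_rotvec(degrees=True);F=RT.T@manip.state()['contact_force']
    print('TCP in tray mm',p.round(1),'rot err tool deg',e.round(2),'F tray',F.round(1))
E
python3 -m jog '[[0,0,-40,0,0,0],[0,0,-40,0,0,0],[0,0,-40,0,0,0],[0,0,0,0,0,0]]'
python3 - <<'E'
from h import *
T=tool();np.save('T4.npy',T);print(T.round(3)); cv2.imwrite('pics/w4.png',manip.camera('wrist'))
print(manip.state()['joint_positions'].round(2))
plan(tr(35+6,85,90),RTF,14)
E
```

```text
time: 8.05
tool_pos: [0.4816, 0.3258, 0.1325]
eef_rot: [0.002, -0.081, 0.997, 0.002]
contact_force: [0.5, -0.2, -3.5]
opening: 0.188
finger_force: 59.3
[[-0.987 -0.161  0.003  0.482]
 [-0.161  0.987  0.004  0.326]
 [-0.004  0.003 -1.     0.133]
 [ 0.     0.     0.     1.   ]]
[ 0.59  0.41 -0.02  1.14  0.    0.43]
14 rows
[[0.8,-35.0,-3.9,0.1,-1.9,0.3],[0.6,-35.0,-3.9,0.1,-1.9,0.3],[0.3,-35.0,-3.8,0.1,-1.9,0.3],[-0.0,-35.0,-3.8,0.1,-1.9,0.3],[-0.3,-35.0,-3.7,0.1,-1.9,0.3],[-0.6,-35.0,-3.7,0.1,-1.9,0.3],[-0.9,-35.0,-3.6,0.1,-1.9,0.3],[-1.2,-35.0,-3.5,0.1,-1.9,0.3],[-1.5,-35.0,-3.4,0.1,-1.9,0.3],[-1.7,-35.0,-3.3,0.1,-1.9,0.3],[-2.0,-35.0,-3.2,0.1,-1.9,0.3],[-2.3,-35.0,-3.1,0.1,-1.9,0.3],[-2.5,-35.0,-3.0,0.1,-1.9,0.3],[-2.8,-35.0,-2.9,0.1,-1.9,0.3]]
```

```bash
python3 -m jog '[[1,-35,-4,0.1,-1.9,0.3],[0.5,-35,-4,0.1,-1.9,0.3],[0.5,-35,-4,0.1,-1.9,0.3],[0,-35,-4,0.1,-1.9,0.3],[0,-35,-4,0.1,-1.9,0.3],[-0.5,-35,-3.5,0.1,-1.9,0.3],[-1,-35,-3.5,0.1,-1.9,0.3],[-1,-35,-3.5,0.1,-1.9,0.3],[-1.5,-35,-3.5,0.1,-1.9,0.3],[-2,-35,-3.5,0.1,-1.9,0.3],[-2,-35,-3,0.1,-1.9,0.3],[-2.5,-35,-3,0.1,-1.9,0.3],[-2.5,-35,-3,0.1,-1.9,0.3],[-3,-35,-3,0.1,-1.9,0.3],[0,0,0,0,0,0],[0,0,0,0,0,0]]'
python3 - <<'E'
from h import *
T=tool();np.save('T5.npy',T);cv2.imwrite('pics/w5.png',manip.camera('wrist'));intray();plan(tr(41,85,45),RTF,2)
a=cv2.imread('pics/w4.png');b=cv2.imread('pics/w5.png');cv2.imwrite('pics/ab.png',cv2.resize(np.hstack([a[100:420,90:490],b[100:420,90:490]]),None,fx=1,fy=1.5))
E
```

```text
time: 10.1
tool_pos: [0.5443, -0.1603, 0.184]
eef_rot: [0.229, -0.042, 0.973, 0.007]
contact_force: [-1.1, -0.7, -1.7]
opening: 0.194
finger_force: 59.5
TCP in tray mm [38.5 85.3 91.9] rot err tool deg [0.49 0.46 0.31] F tray [-2.  -0.1 -1.6]
2 rows
[[-1.4,0.1,23.4,-0.2,-0.2,-0.2],[-1.3,-0.0,23.4,-0.2,-0.2,-0.2]]
```

View pics/ab.png

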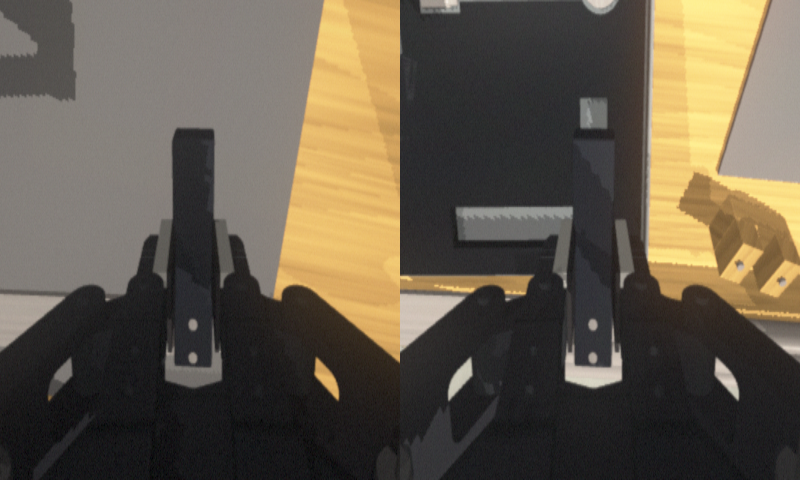

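The two panels show the stock held straight in the fingers (columns 263–304 px) and, under its far end, the L pocket's lower end (columns 269–297, rows 165–187). I compare the two laterally with sub-pixel edges.

```bash
python3 - <<'E'
from h import *
T=np.load('T5.npy');c=cam('wrist',T);im=cv2.imread('pics/w5.png');g=cv2.GaussianBlur(cv2.cvtColor(im,cv2.COLOR_BGR2GRAY).astype(float),(0,0),.7)
for r in (168,172,176,180): print(r,g[r,262:304].round().astype(int).tolist())
print('col',g[150:196,283].round().astype(int).tolist())
for r in (190,200,215,230): print(r,g[r,255:312:1].round().astype(int).tolist())
print(intray())
tz=T[:3,2]
# stock top face plane: 15 mm thick, underside 6.1 beyond TCP -> top at -8.9
q=onp(c,[[283.5,195],[263,195],[304,195],[283.5,187]],T[:3,3]-.0089*tz,tz);print('stock tool',((q-T[:3,3])@T[:3,:3]*1000).round(1))
p=onp(c,[[283,165],[269,172],[297,172]],O,RT[:,2]);print('pocket tray',((p-O)@RT*1000).round(1),'tool',((p-T[:3,3])@T[:3,:3]*1000).round(1))
E
```

```text
168 [48, 49, 49, 48, 47, 47, 54, 74, 104, 124, 129, 129, 128, 129, 127, 117, 106, 107, 114, 113, 106, 107, 112, 112, 111, 107, 104, 105, 109, 111, 111, 109, 103, 98, 89, 73, 55, 52, 52, 52, 53, 53]
172 [46, 46, 47, 47, 46, 46, 48, 63, 97, 122, 129, 130, 129, 129, 132, 138, 140, 132, 120, 115, 114, 114, 115, 115, 115, 114, 114, 115, 114, 115, 114, 114, 115, 112, 99, 77, 57, 52, 52, 52, 52, 52]
176 [47, 47, 47, 47, 46, 46, 50, 66, 98, 122, 129, 130, 131, 134, 140, 149, 153, 151, 139, 125, 118, 115, 113, 113, 113, 115, 115, 115, 115, 114, 114, 114, 114, 111, 98, 76, 55, 50, 49, 49, 49, 50]
180 [45, 46, 47, 47, 47, 46, 50, 66, 98, 121, 128, 128, 128, 129, 132, 138, 145, 150, 151, 144, 130, 118, 114, 114, 114, 114, 114, 114, 114, 115, 115, 114, 114, 112, 99, 75, 55, 49, 48, 49, 50, 49]
col [51, 50, 49, 49, 49, 48, 49, 51, 50, 50, 49, 50, 49, 49, 57, 75, 93, 102, 107, 111, 114, 114, 114, 114, 115, 115, 115, 115, 115, 115, 118, 118, 115, 113, 103, 78, 51, 37, 36, 35, 35, 38, 44, 52, 58, 61]
190 [45, 45, 44, 46, 46, 46, 44, 43, 39, 35, 34, 33, 33, 34, 36, 35, 32, 34, 35, 36, 36, 35, 36, 36, 
[... 436 characters left out ...]
, 49, 48, 49, 50, 48, 49, 49, 49, 49, 49, 52, 54, 57, 60, 61, 59, 60, 62, 62, 63, 63, 64, 63, 64, 65, 65, 65, 65, 64, 64, 63, 59, 55, 50, 49, 48, 48, 50, 51, 50]
230 [43, 43, 44, 45, 45, 45, 45, 45, 45, 48, 49, 48, 47, 47, 47, 47, 46, 47, 48, 48, 47, 49, 49, 49, 49, 50, 51, 50, 50, 49, 48, 50, 50, 48, 48, 48, 48, 48, 49, 50, 50, 51, 51, 52, 54, 59, 63, 63, 58, 52, 50, 48, 48, 48, 49, 50, 51]
TCP in tray mm [38.5 85.3 91.9] rot err tool deg [0.49 0.46 0.31] F tray [-2.  -0.1 -1.6]
None
stock tool [[35.3  0.7 -8.9]
 [35.3 -7.8 -8.9]
 [35.3  9.3 -8.9]
 [38.7  0.7 -8.9]]
pocket tray [[ 3.7 84.9 -0. ]
 [ 8.7 74.7  0. ]
 [ 8.8 94.9  0. ]] tool [[33.6  0.5 92. ]
 [28.6 -9.6 92.1]
 [28.6 10.6 91.9]]
```

Relative to the held stock, the pocket centre is at tray y ≈ 84.3, x as planned (TCP x 41). I go down to just above the foam.

```bash
python3 - <<'E'
from h import *
plan(tr(41,84.3,14),RTF,5)
E
```

```text
5 rows
[[-0.6,-0.1,15.6,-0.1,-0.1,-0.1],[-0.6,-0.1,15.6,-0.1,-0.1,-0.1],[-0.6,-0.1,15.6,-0.1,-0.1,-0.1],[-0.5,-0.1,15.6,-0.1,-0.1,-0.1],[-0.5,-0.2,15.6,-0.1,-0.1,-0.1]]
```

```bash
python3 -m jog '[[-0.5,-0.1,15.5,-0.1,-0.1,-0.1],[-0.5,-0.1,15.5,-0.1,-0.1,-0.1],[-0.5,-0.1,15.5,-0.1,-0.1,-0.1],[-0.5,-0.2,15.5,-0.1,-0.1,0],[-0.5,-0.2,15.5,-0.1,-0.1,0],[0,0,0,0,0,0],[0,0,0,0,0,0]]'
python3 -c "from h import *;intray()"
```

```text
time: 11.02
tool_pos: [0.5821, -0.1581, 0.1176]
eef_rot: [0.234, -0.046, 0.971, 0.011]
contact_force: [-0.2, 0.1, -2.3]
opening: 0.185
finger_force: 59.5
TCP in tray mm [41.8 83.5 15.3] rot err tool deg [ 0.04 -0.13 -0.  ] F tray [-1.2  0.2 -2. ]
```

```bash
python3 -m jog '[[0.5,0.5,3,0,0,0],[0,0,0,0,0,0],[0,0,0,0,0,0]]'
python3 -c "from h import *;intray()"
python3 -m jog '[[0,0,3,0,0,0],[0,0,0,0,0,0],[0,0,0,0,0,0]]'
python3 -c "from h import *;intray()"
python3 -m jog '[[0,0,1.5,0,0,0],[0,0,1.5,0,0,0],[0,0,0,0,0,0]]'
python3 -c "from h import *;intray()"
```

```text
time: 11.4
tool_pos: [0.583, -0.1578, 0.1146]
eef_rot: [0.234, -0.046, 0.971, 0.011]
contact_force: [-0.5, -0.8, -1.3]
opening: 0.185
finger_force: 59.5
TCP in tray mm [41.3 83.7 12.3] rot err tool deg [ 0.06 -0.14  0.01] F tray [-1.2 -0.8 -0.9]
time: 11.78
tool_pos: [0.5843, -0.1577, 0.1117]
eef_rot: [0.234, -0.046, 0.971, 0.011]
contact_force: [-0.0, -0.9, -2.3]
opening: 0.186
finger_force: 59.5
TCP in tray mm [41.1 83.7  9.1] rot err tool deg [ 0.05 -0.12  0.02] F tray [-1.1 -0.9 -2. ]
time: 12.15
tool_pos: [0.5857, -0.1575, 0.1089]
eef_rot: [0.234, -0.046, 0.971, 0.011]
contact_force: [1.0, 0.3, -2.1]
opening: 0.188
finger_force: 59.5
TCP in tray mm [41.1 83.8  6. ] rot err tool deg [ 0.04 -0.12  0.02] F tray [-0.1  0.2 -2.4]
```

```bash
for i in 1 2; do python3 -m jog '[[0,0.2,1,0,0,0],[0,0,0.5,0,0,0]]' | grep -E 'time|contact'
python3 -c "from h import *;intray()"; done
```

```text
time: 12.4
contact_force: [-0.3, -0.8, -1.5]
TCP in tray mm [41.2 84.   4.5] rot err tool deg [ 0.05 -0.13  0.01] F tray [-1.  -0.8 -1.1]
time: 12.65
contact_force: [0.8, -0.1, -1.8]
TCP in tray mm [41.2 84.2  3. ] rot err tool deg [ 0.05 -0.13  0.02] F tray [-0.1 -0.2 -2. ]
```

```bash
for i in 1 2 3; do python3 -m jog '[[0,0,1,0,0,0],[0,0,0,0,0,0]]' | grep -E 'time|contact'
python3 -c "from h import *;intray()"; done
```

```text
time: 12.9
contact_force: [0.7, -0.7, -2.4]
TCP in tray mm [41.1 84.2  2. ] rot err tool deg [ 0.05 -0.12  0.01] F tray [-0.5 -0.7 -2.4]
time: 13.15
contact_force: [0.3, -0.9, -1.6]
TCP in tray mm [41.3 84.1  1.1] rot err tool deg [ 0.05 -0.14  0.01] F tray [-0.5 -0.9 -1.5]
time: 13.4
contact_force: [-13.4, 1.2, 13.6]
TCP in tray mm [41.3 84.1  0.7] rot err tool deg [ 0.06 -0.15  0.02] F tray [-5.6  2.5 18.1]
```

```bash
for i in 1 2; do python3 -m jog '[[0,0,0.5,0,0,0],[0,0,0,0,0,0]]' | grep -E 'time|contact'
python3 -c "from h import *;intray()"; done
python3 -c "
from h import *
T=tool();np.save('T6.npy',T);cv2.imwrite('pics/w6.png',manip.camera('wrist'));cv2.imwrite('pics/w6c.png',cv2.resize(manip.camera('wrist')[150:400,150:420],None,fx=2.2,fy=2.2))"
```

```text
time: 13.65
contact_force: [-22.1, 2.5, 23.1]
TCP in tray mm [41.4 84.1  0.6] rot err tool deg [ 0.06 -0.16  0.03] F tray [-9.   4.6 30.5]
time: 13.9
contact_force: [-29.8, 2.7, 33.3]
TCP in tray mm [41.4 84.   0.5] rot err tool deg [ 0.07 -0.17  0.04] F tray [-11.1   5.5  43. ]
```

View pics/w6c.png

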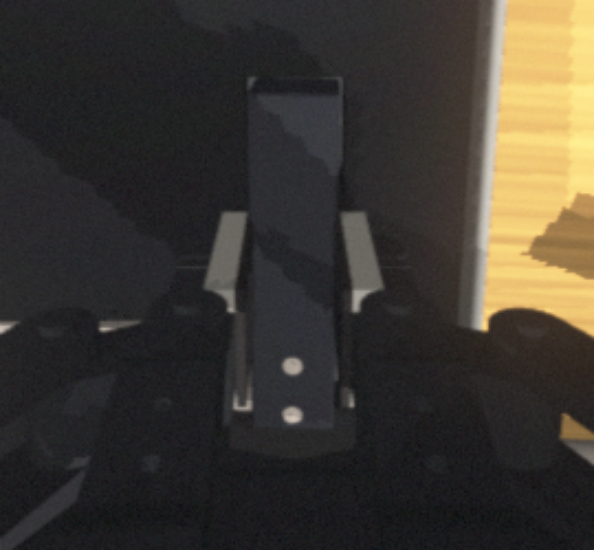

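Close view: the stock's lower end seems to stand inside the lip. Something rigid stops it at 43 N, so I back off a little and read the moment to learn where it touches.

```bash
cat >> h.py <<'E'
def ft():
    s=manip.state();print('F',(RT.T@s['contact_force']).round(1),'M',(RT.T@s['torque']).round(2));intray()
E
python3 -c "from h import *;ft()"
python3 -m jog '[[0,0,-1.6,0,0,0],[0,0,0,0,0,0]]'|grep time; python3 -c "from h import *;ft()"
```

```text
F [-11.3   5.5  43.2] M [ 1.08  2.86 -0.02]
TCP in tray mm [41.4 84.1  0.5] rot err tool deg [ 0.07 -0.17  0.03] F tray [-11.3   5.5  43.2]
time: 14.25
F [-0.6  0.6  4.2] M [ 0.15  0.71 -0.04]
TCP in tray mm [41.4 84.1  0.8] rot err tool deg [ 0.06 -0.16  0.01] F tray [-0.6  0.6  4.2]
```

```bash
python3 -m jog '[[0,-2.5,-0.5,0,0,0],[0,0,0,0,0,0]]'|grep time; python3 -c "from h import *;ft()"
python3 -m jog '[[0,5,0,0,0,0],[0,0,0,0,0,0]]'|grep time; python3 -c "from h import *;ft()"
python3 -m jog '[[2.5,-2.5,0,0,0,0],[0,0,0,0,0,0]]'|grep time; python3 -c "from h import *;ft()"
python3 -m jog '[[-5,0,0,0,0,0],[0,0,0,0,0,0]]'|grep time; python3 -c "from h import *;ft()"
```

```text
time: 14.5
F [ 0.4 10.1  1.6] M [2.07 0.33 0.  ]
TCP in tray mm [41.2 82.9  0.9] rot err tool deg [-0.13 -0.14 -0.02] F tray [ 0.4 10.1  1.6]
time: 14.75
F [-1.9 -8.7 -2.2] M [-1.86  0.77  0.1 ]
TCP in tray mm [41.3 85.4  1.2] rot err tool deg [ 0.23 -0.11  0.03] F tray [-1.9 -8.7 -2.2]
time: 15.0
F [ 6.8  1.8 -3. ] M [ 0.55 -0.85  0.1 ]
TCP in tray mm [40.1 84.2  1.4] rot err tool deg [ 0.01 -0.27 -0.03] F tray [ 6.8  1.8 -3. ]
time: 15.25
F [-3.8 -1.3  3.2] M [0.01 1.48 0.05]
TCP in tray mm [42.7 84.3  0.9] rot err tool deg [ 0.04 -0.01  0.05] F tray [-3.8 -1.3  3.2]
```

It is in the pocket: walls felt at y 82.9/85.4 and x 40.1/42.7, and the stopping force is centred on the tool. I centre, let go, lift, shut the fingers and press from above.

```bash
python3 -m jog '[[2.5,0,0,0,0,0],[0,0,0,0,0,0],[0,0,0,0,0,0]]' |grep time; python3 -c "from h import *;ft()"
python3 -m jog '[[0,0,0,0,0,0],[0,0,0,0,0,0],[0,0,0,0,0,0],[0,0,-10,0,0,0],[0,0,-15,0,0,0],[0,0,0,0,0,0]]' 50|grep time
python3 -m jog '[[3,0,0,0,0,0],[0,0,0,0,0,0],[0,0,0,0,0,0],[0,0,0,0,0,0],[0,0,0,0,0,0],[0,0,5,0,0,0],[0,0,0,0,0,0]]' 0 60; python3 -c "from h import *;ft()"
```

```text
time: 15.62
F [-1.7  0.3 -1.1] M [ 0.03  0.68 -0.04]
TCP in tray mm [41.1 84.2  1.1] rot err tool deg [ 0.05 -0.11  0.02] F tray [-1.7  0.3 -1.1]
time: 16.38
time: 17.25
tool_pos: [0.5761, -0.1579, 0.1206]
eef_rot: [0.233, -0.046, 0.971, 0.011]
contact_force: [-1.0, 0.5, 0.3]
opening: -0.001
finger_force: 0.0
F [-0.8  0.6  0.7] M [0.07 0.39 0.  ]
TCP in tray mm [37.8 84.3 20.7] rot err tool deg [ 0.03 -0.1   0.02] F tray [-0.8  0.6  0.7]
```

Press down, feeling.

```bash
python3 -m jog '[[0,0,4,0,0,0],[0,0,4,0,0,0],[0,0,0,0,0,0]]'|grep time; python3 -c "from h import *;ft()"
for i in 1 2 3 4; do python3 -m jog '[[0,0,1,0,0,0],[0,0,1,0,0,0],[0,0,0,0,0,0]]'|grep time; python3 -c "from h import *;ft()"; done
```

```text
time: 17.62
F [-0.1 -0.1  0.3] M [-0.03  0.4   0.06]
TCP in tray mm [37.9 84.3 12.8] rot err tool deg [ 0.03 -0.1   0.01] F tray [-0.1 -0.1  0.3]
time: 18.0
F [-0.5 -0.6  0.5] M [ 0.01  0.44 -0.02]
TCP in tray mm [38.2 84.1 11.2] rot err tool deg [ 0.05 -0.13  0.02] F tray [-0.5 -0.6  0.5]
time: 18.38
F [-1.3  0.5  5.7] M [0.12 0.71 0.01]
TCP in tray mm [38.2 84.1  9.3] rot err tool deg [ 0.05 -0.13  0.02] F tray [-1.3  0.5  5.7]
time: 18.75
F [-3.2 -1.3  5.5] M [0.11 0.96 0.05]
TCP in tray mm [37.9 84.2  7.2] rot err tool deg [ 0.05 -0.1   0.03] F tray [-3.2 -1.3  5.5]
time: 19.12
F [-5.   3.9 14.7] M [ 0.82  1.51 -0.02]
TCP in tray mm [37.7 84.6  5.4] rot err tool deg [ 0.   -0.1   0.02] F tray [-5.   3.9 14.7]
```

```bash
for i in 1 2 3; do python3 -m jog '[[0,0,1,0,0,0],[0,0,0,0,0,0]]'|grep time; python3 -c "from h import *;ft()"; done
```

```text
time: 19.38
F [-12.1   6.9  39. ] M [ 1.47  2.8  -0.03]
TCP in tray mm [37.8 84.5  5.1] rot err tool deg [ 0.02 -0.11  0.03] F tray [-12.1   6.9  39. ]
time: 19.62
F [-17.5  10.   64.6] M [2.12 4.14 0.02]
TCP in tray mm [37.9 84.5  4.9] rot err tool deg [ 0.03 -0.13  0.05] F tray [-17.5  10.   64.6]
time: 19.88
F [-23.9  12.7  89.3] M [2.77 5.42 0.07]
TCP in tray mm [37.9 84.4  4.7] rot err tool deg [ 0.04 -0.15  0.06] F tray [-23.9  12.7  89.3]
```

The stop is hard at 4.9–5.2 mm above the nominal face (5 mm expected), so the square is home. Lift and go over the pliers.

```bash
python3 -m jog '[[0,0,-5,0,0,0],[0,0,-35,0,0,0],[0,0,-35,0,0,0],[0,0,0,0,0,0]]' 60|grep time
python3 - <<'E'
from h import *
ft();print(manip.state()['joint_positions'].round(2))
plan([.4876,.0667,.09],R.from_euler('z',141.2,degrees=True).as_matrix()@FL,8)
E
```

```text
time: 20.38
F [ 0.2  0.9 -0.9] M [-0.04  0.43  0.03]
TCP in tray mm [39.9 83.5 79.3] rot err tool deg [ 0.16 -0.35 -0.01] F tray [ 0.2  0.9 -0.9]
[-0.4   0.03 -0.52  0.6   0.22 -0.45]
8 rows
[[9.5,29.1,6.8,1.3,3.2,5.4],[11.8,28.3,6.8,1.3,3.2,5.4],[14.1,27.2,6.9,1.3,3.2,5.4],[16.2,25.9,7.1,1.3,3.2,5.4],[18.1,24.5,7.5,1.3,3.2,5.4],[19.9,22.8,8.1,1.3,3.2,5.4],[21.5,21.1,8.7,1.3,3.2,5.4],[22.9,19.2,9.5,1.3,3.2,5.4]]
```

```bash
python3 -m jog '[[9.5,29,7,1.3,3.2,5.4],[12,28,7,1.3,3.2,5.4],[14,27,7,1.3,3.2,5.4],[16,26,7,1.3,3.2,5.4],[18,24.5,7.5,1.3,3.2,5.4],[20,23,8,1.3,3.2,5.4],[21.5,21,8.5,1.3,3.2,5.4],[23,19,9.5,1.3,3.2,5.4],[0,0,0,0,0,0],[0,0,0,0,0,0]]' |grep time
cat > pl.py <<'E'
from h import *
T=tool();im=manip.camera('wrist');cv2.imwrite('pics/w7.png',im);np.save('T7.npy',T);print(T.round(3).tolist())
c=cam('wrist',T);g=cv2.cvtColor(im,cv2.COLOR_BGR2GRAY)
# joint steel: bright component; pivot: dark hole inside it
u0=proj(c,[.4876,.0667,.018])[0];print('pred px',u0.round(1))
m=(g>125).astype(np.uint8);x0,y0=(u0-70).astype(int).clip(0);k=np.zeros_like(m);k[y0:y0+140,x0:x0+140]=m[y0:y0+140,x0:x0+140]
cs,h=cv2.findContours(k,cv2.RETR_CCOMP,cv2.CHAIN_APPROX_NONE)
for q,hh in zip(cs,h[0]):
    a=cv2.contourArea(q)
    if a>60:
        w=onz(c,q[:,0,:].astype(float),.018);t=((w-T[:3,3])@T[:3,:3]*1000)[:,:2].astype(np.float32)
        M=cv2.moments(t);r=cv2.minAreaRect(t)
        print('hole' if hh[3]>=0 else 'outer',a,'cent px',q[:,0].mean(0).round(1),'tool cent',round(M['m10']/M['m00'],1),round(M['m01']/M['m00'],1),'rect',[np.round(v,1) for v in r])
E
python3 pl.py
```

```text
time: 21.62
[[-0.782, 0.624, 0.002, 0.487], [0.624, 0.782, -0.002, 0.067], [-0.003, -0.0, -1.0, 0.087], [0.0, 0.0, 0.0, 1.0]]
pred px [282.9 220.6]
outer 11003.5 cent px [284.1 229.6] tool cent -11.3 -0.7 rect [array([-2.6,  0.1]), array([96. , 99.2]), np.float64(90.0)]
hole 96.0 cent px [283.  260.5] tool cent -30.7 0.8 rect [array([-29.8,   0.8]), array([35.1,  2.9]), np.float64(0.0)]
hole 443.5 cent px [282.7 219.8] tool cent 0.0 0.6 rect [array([0.1, 0.6]), array([16.8, 16.2]), np.float64(44.0)]
```

Pivot and jaw seam lie exactly under the tool, yaw aligned. Down and grip.

```bash
python3 -m jog '[[0,0,20,0,0,0],[0,0,20,0,0,0],[0,0,20,0,0,0],[0,0,17,0,0,0],[0,0,0,0,0,0],[0,0,0,0,0,0]]' 48
python3 -m jog '[[0,0,0,0,0,0],[0,0,0,0,0,0],[0,0,0,0,0,0],[0,0,0,0,0,0],[0,0,0,0,0,0]]' 0 60
python3 -m jog '[[0,0,-20,0,0,0],[0,0,-45,0,0,0],[0,0,-45,0,0,0],[0,0,0,0,0,0]]'
python3 - <<'E'
from h import *
plan(tr(32.5,-78,100),RTF,10)
E
```

```text
time: 22.42
tool_pos: [0.4872, 0.0664, 0.0113]
eef_rot: [0.002, 0.331, 0.944, -0.0]
contact_force: [-0.3, 0.7, -0.5]
opening: 0.559
finger_force: 0.0
time: 23.05
tool_pos: [0.4873, 0.0667, 0.0115]
eef_rot: [0.002, 0.331, 0.944, -0.0]
contact_force: [-2.3, -1.9, 13.1]
opening: 0.28
finger_force: 58.4
time: 23.55
tool_pos: [0.4886, 0.0672, 0.1239]
eef_rot: [0.004, 0.331, 0.944, 0.001]
contact_force: [0.4, 0.3, -3.3]
opening: 0.275
finger_force: 60.0
10 rows
[[-29.3,-26.6,-6.4,-1.0,-2.5,-4.3],[-27.5,-28.6,-5.7,-1.0,-2.5,-4.3],[-25.5,-30.5,-5.1,-1.0,-2.5,-4.3],[-23.3,-32.3,-4.5,-1.0,-2.5,-4.3],[-21.0,-33.9,-4.2,-1.0,-2.5,-4.3],[-18.6,-35.3,-3.9,-1.0,-2.5,-4.3],[-16.0,-36.5,-3.8,-1.0,-2.5,-4.3],[-13.4,-37.6,-3.8,-1.0,-2.5,-4.3],[-10.7,-38.4,-4.0,-1.0,-2.5,-4.3],[-8.0,-39.0,-4.2,-1.0,-2.5,-4.3]]
```

```bash
python3 -m jog '[[-29,-26.5,-6.5,-1,-2.5,-4.3],[-27.5,-28.5,-5.5,-1,-2.5,-4.3],[-25.5,-30.5,-5,-1,-2.5,-4.3],[-23.5,-32.5,-4.5,-1,-2.5,-4.3],[-21,-34,-4,-1,-2.5,-4.3],[-18.5,-35.5,-4,-1,-2.5,-4.3],[-16,-36.5,-4,-1,-2.5,-4.3],[-13.5,-37.5,-4,-1,-2.5,-4.3],[-10.5,-38.5,-4,-1,-2.5,-4.3],[-8,-39,-4,-1,-2.5,-4.3],[0,0,0,0,0,0],[0,0,0,0,0,0]]' |grep time
python3 - <<'E'
from h import *
ft();print(manip.state()['joint_positions'].round(2))
T=tool();np.save('T8.npy',T);cv2.imwrite('pics/w8.png',manip.camera('wrist'))
plan(tr(32.7,-78.5,20),RTF,5)
im=cv2.imread('pics/w8.png');g=cv2.GaussianBlur(cv2.cvtColor(im,cv2.COLOR_BGR2GRAY).astype(float),(0,0),.7);c=cam('wrist',T)
# sides of the handle end of the pocket: sample along tray y at given tray x
for x in (-77,-72,-66,-60,-54):
  y=np.arange(-35,-121,-1.);uv=proj(c,tr(0,0,0)+np.c_[x+0*y,y,0*y]/1000@RT.T).astype(np.float32)
  print(x,uv[[0,-1]].round().tolist(),cv2.remap(g.astype(np.float32),uv[:,0].reshape(1,-1),uv[:,1].reshape(1,-1),1)[0].round().astype(int).tolist())
E
```

```text
time: 25.05
F [-0.7 -0.2 -1.9] M [ 0.04  0.54 -0.03]
TCP in tray mm [ 27.5 -77.7  97.6] rot err tool deg [0.19 0.64 0.3 ] F tray [-0.7 -0.2 -1.9]
[-0.69  0.21 -0.26  0.76  0.32 -0.72]
5 rows
[[-1.1,-0.2,15.5,-0.0,-0.1,-0.1],[-1.1,-0.2,15.5,-0.0,-0.1,-0.1],[-1.1,-0.2,15.5,-0.0,-0.1,-0.1],[-1.0,-0.2,15.5,-0.0,-0.1,-0.1],[-1.0,-0.2,15.5,-0.0,-0.1,-0.1]]
-77 [[345.0, 61.0], [220.0, 62.0]] [37, 37, 37, 38, 38, 38, 38, 40, 42, 45, 48, 47, 45, 42, 39, 34, 33, 33, 32, 32, 33, 45, 80, 103, 102, 97, 109, 130, 139, 138, 138, 140, 138, 135, 136, 139, 140, 137, 135, 139, 145, 141, 135, 138, 143, 145, 140, 137, 137, 133, 133, 136, 139, 137, 134, 135, 139, 145, 143, 136, 134, 132, 133, 134, 114, 63, 36, 35, 36, 37, 36, 36, 37, 37, 40, 41, 43, 47, 48, 48, 46, 43, 40, 36, 34, 32]
-72 [[344.0, 69.0], [220.0, 69.0]] [38, 38, 38, 39, 39, 39, 40, 43, 44, 45, 46, 48, 46, 42, 39, 37, 36, 34, 34, 34, 34, 48, 87, 114, 119, 120, 120, 129, 148, 156, 157, 158, 158, 158, 158, 158, 157, 157, 157, 158, 157, 157, 158, 158, 158, 159, 159, 159, 159, 159, 159, 160, 159, 159, 160, 160, 161, 160, 160, 159, 160, 159, 159
[... 661 characters left out ...]
121, 124, 131, 149, 157, 158, 158, 158, 158, 158, 158, 158, 158, 159, 159, 158, 159, 158, 158, 158, 158, 159, 159, 159, 159, 159, 160, 159, 160, 160, 159, 159, 159, 159, 159, 159, 158, 150, 108, 54, 40, 38, 38, 40, 40, 41, 41, 42, 43, 44, 44, 44, 44, 43, 42, 40, 37, 37, 37, 36]
-54 [[343.0, 96.0], [222.0, 97.0]] [43, 39, 39, 40, 41, 42, 42, 43, 46, 47, 47, 48, 47, 45, 42, 40, 39, 38, 38, 37, 37, 45, 78, 109, 117, 120, 129, 144, 146, 151, 157, 158, 157, 157, 157, 158, 158, 158, 159, 159, 158, 159, 158, 159, 159, 159, 159, 158, 159, 159, 158, 158, 160, 159, 159, 159, 158, 159, 159, 159, 159, 159, 159, 150, 101, 51, 39, 41, 41, 39, 41, 42, 42, 42, 43, 41, 41, 41, 44, 44, 43, 40, 38, 37, 37, 36]
```

The handles hide the pocket here, so I rely on the square's felt centre: the inlay shift is −0.85 mm in y, +0.4 mm in x. Target TCP (32.8, −78.8).

```bash
python3 -m jog '[[-1,-0.2,15.5,0,-0.1,-0.1],[-1,-0.2,15.5,0,-0.1,-0.1],[-1,-0.2,15.5,0,-0.1,-0.1],[-1,-0.2,15.5,0,-0.1,0],[-1,-0.2,15.5,0,-0.1,0],[0,0,0,0,0,0],[0,0,0,0,0,0]]'|grep time
python3 -c "
from h import *
ft();plan(tr(32.8,-78.8,12),RTF,2)"
```

```text
time: 25.98
F [-1.   0.  -1.5] M [-0.04  0.56  0.04]
TCP in tray mm [ 33.1 -79.7  21. ] rot err tool deg [ 0.25  0.04 -0.09] F tray [-1.   0.  -1.5]
2 rows
[[0.2,0.5,4.5,-0.1,-0.0,0.0],[0.2,0.5,4.5,-0.1,-0.0,0.0]]
```

```bash
python3 -m jog '[[0.1,0.4,4.5,-0.1,0,0],[0.1,0.4,4.5,-0.1,0,0],[0,0,0,0,0,0],[0,0,0,0,0,0]]'|grep time; python3 -c "from h import *;ft()"
for i in 1 2 3 4 ; do python3 -m jog '[[0,0,1.5,0,0,0],[0,0,0,0,0,0]]'|grep time; python3 -c "from h import *;ft()"; done
```

```text
time: 26.48
F [-1.2 -0.4 -2.1] M [-0.04  0.59  0.03]
TCP in tray mm [ 32.8 -78.8  11.9] rot err tool deg [ 0.04  0.05 -0.09] F tray [-1.2 -0.4 -2.1]
time: 26.72
F [-1.   0.1 -2.3] M [ 0.02  0.65 -0.05]
TCP in tray mm [ 32.8 -78.8  10.3] rot err tool deg [ 0.04  0.05 -0.09] F tray [-1.   0.1 -2.3]
time: 26.98
F [-1.1  1.1 -2.6] M [-0.    0.56  0.08]
TCP in tray mm [ 32.7 -78.8   8.7] rot err tool deg [ 0.03  0.06 -0.08] F tray [-1.1  1.1 -2.6]
time: 27.22
F [-1.7 -0.9 -2.5] M [0.01 0.6  0.06]
TCP in tray mm [ 32.7 -78.8   7.2] rot err tool deg [ 0.03  0.06 -0.08] F tray [-1.7 -0.9 -2.5]
time: 27.48
F [-1.   0.2 -2.1] M [-0.06  0.58  0.  ]
TCP in tray mm [ 32.7 -78.8   5.7] rot err tool deg [ 0.03  0.06 -0.09] F tray [-1.   0.2 -2.1]
```

```bash
for i in 1 2 3 4 ; do python3 -m jog '[[0,0,1,0,0,0],[0,0,0,0,0,0]]'|grep time; python3 -c "from h import *;ft()"; done
```

```text
time: 27.72
F [-0.2  0.5 -1.7] M [0.04 0.6  0.01]
TCP in tray mm [ 32.7 -78.8   4.8] rot err tool deg [ 0.03  0.06 -0.08] F tray [-0.2  0.5 -1.7]
time: 27.98
F [-1.2  0.5 -2.1] M [ 0.05  0.61 -0.  ]
TCP in tray mm [ 32.7 -78.8   3.8] rot err tool deg [ 0.04  0.06 -0.08] F tray [-1.2  0.5 -2.1]
time: 28.22
F [-1.2  0.8 -1.4] M [ 0.29  0.56 -0.02]
TCP in tray mm [ 32.8 -78.7   2.8] rot err tool deg [ 0.03  0.05 -0.09] F tray [-1.2  0.8 -1.4]
time: 28.48
F [-1.6  3.9  4.5] M [0.71 0.61 0.02]
TCP in tray mm [ 32.9 -78.7   1.9] rot err tool deg [ 0.03  0.04 -0.09] F tray [-1.6  3.9  4.5]
```

In the pocket to about 5.6 mm, with the swelling engaging. Let go and press from above.

```bash
python3 -m jog '[[0,0,0,0,0,0],[0,0,0,0,0,0],[0,0,0,0,0,0],[0,0,-10,0,0,0],[0,0,-15,0,0,0],[0,0,0,0,0,0]]' 50|grep time
python3 -m jog '[[0,0,0,0,0,0],[0,0,0,0,0,0],[0,0,0,0,0,0],[0,0,0,0,0,0],[0,0,5,0,0,0],[0,0,6,0,0,0],[0,0,0,0,0,0]]' 0 60|grep time; python3 -c "from h import *;ft()"
for i in 1 2 3 4 ; do python3 -m jog '[[0,0,1,0,0,0],[0,0,1,0,0,0],[0,0,0,0,0,0]]'|grep time; python3 -c "from h import *;ft()"; done
```

```text
time: 29.22
time: 30.1
F [-0.   0.6  0.3] M [0.   0.46 0.05]
TCP in tray mm [ 32.3 -78.5  15.1] rot err tool deg [-0.    0.1  -0.08] F tray [-0.   0.6  0.3]
time: 30.48
F [ 0.   0.4 -0. ] M [0.01 0.38 0.04]
TCP in tray mm [ 32.8 -78.8  13.8] rot err tool deg [ 0.04  0.05 -0.08] F tray [ 0.   0.4 -0. ]
time: 30.85
F [-0.7 -0.8  0.4] M [-0.01  0.42  0.02]
TCP in tray mm [ 32.7 -78.8  11.7] rot err tool deg [ 0.03  0.06 -0.08] F tray [-0.7 -0.8  0.4]
time: 31.22
F [-0.  -0.4 -1.2] M [-0.    0.42  0.01]
TCP in tray mm [ 32.7 -78.8   9.7] rot err tool deg [ 0.03  0.06 -0.08] F tray [-0.  -0.4 -1.2]
time: 31.6
F [0.  0.7 4.9] M [ 0.08  0.43 -0.03]
TCP in tray mm [ 33.1 -79.    8.1] rot err tool deg [ 0.06  0.02 -0.09] F tray [0.  0.7 4.9]
```

```bash
python3 -m jog '[[0,0,1,0,0,0],[0,0,1,0,0,0],[0,0,0,0,0,0]]'|grep time; python3 -c "from h import *;ft()"
for i in 1 2 3 4 ; do python3 -m jog '[[0,0,1,0,0,0],[0,0,0,0,0,0]]'|grep time; python3 -c "from h import *;ft()"; done
```

```text
time: 31.98
F [-0.6  0.1  5.4] M [ 0.15  0.37 -0.02]
TCP in tray mm [ 33.1 -78.9   6.1] rot err tool deg [ 0.05  0.02 -0.09] F tray [-0.6  0.1  5.4]
time: 32.22
F [0.5 0.5 4.9] M [ 0.14  0.23 -0.02]
TCP in tray mm [ 33. -79.   5.] rot err tool deg [ 0.05  0.03 -0.09] F tray [0.5 0.5 4.9]
time: 32.48
F [-0.5  0.7 10.5] M [ 0.34  0.53 -0.02]
TCP in tray mm [ 33.1 -79.    4.3] rot err tool deg [ 0.06  0.02 -0.09] F tray [-0.5  0.7 10.5]
time: 32.72
F [-5.3  5.9 29.4] M [ 1.18  1.56 -0.07]
TCP in tray mm [ 33.2 -79.1   4.1] rot err tool deg [ 0.08  0.01 -0.07] F tray [-5.3  5.9 29.4]
time: 32.98
F [-10.3   9.9  49.2] M [ 2.06  2.58 -0.02]
TCP in tray mm [ 33.2 -79.1   3.9] rot err tool deg [ 0.1  -0.01 -0.06] F tray [-10.3   9.9  49.2]
```

The hard stop comes at 4.1 mm (4 mm expected). I probe a handle and the lower end of the stock to check that both lie flat.

```bash
python3 -m jog '[[0,0,-14,0,0,0],[40,-10,0,0,0,0],[43,-10,0,0,0,0],[0,0,6,0,0,0],[0,0,0,0,0,0],[0,0,0,0,0,0]]'|grep time; python3 -c "from h import *;ft()"
for i in 1 2 3; do python3 -m jog '[[0,0,1.5,0,0,0],[0,0,0,0,0,0]]'|grep time; python3 -c "from h import *;ft()"; done
```

```text
time: 33.72
F [ 0.7 -0.2  0.3] M [0.01 0.41 0.04]
TCP in tray mm [-49.1 -99.   10.1] rot err tool deg [ 0.05  0.01 -0.15] F tray [ 0.7 -0.2  0.3]
time: 33.98
F [-0.4  0.4 -0.6] M [-0.    0.4   0.06]
TCP in tray mm [-49.8 -98.8   8.3] rot err tool deg [ 0.04  0.04 -0.12] F tray [-0.4  0.4 -0.6]
time: 34.22
F [ 0.3  0.7 -0.1] M [0.02 0.36 0.04]
TCP in tray mm [-50.2 -98.9   6.8] rot err tool deg [ 0.03  0.06 -0.09] F tray [ 0.3  0.7 -0.1]
time: 34.48
F [0.6 0.8 0.5] M [-0.01  0.44  0.02]
TCP in tray mm [-50.3 -98.9   5.3] rot err tool deg [ 0.03  0.06 -0.08] F tray [0.6 0.8 0.5]
```

```bash
for i in 1 2; do python3 -m jog '[[0,0,1.2,0,0,0],[0,0,0,0,0,0]]'|grep time; python3 -c "from h import *;ft()"; done
```

```text
time: 34.72
F [ 0.4 -0.1  1.9] M [-0.06  0.44 -0.05]
TCP in tray mm [-50.2 -99.    4.2] rot err tool deg [ 0.04  0.05 -0.09] F tray [ 0.4 -0.1  1.9]
time: 34.98
F [-3.4  2.9 20.8] M [0.76 1.14 0.03]
TCP in tray mm [-50.1 -99.2   3.8] rot err tool deg [ 0.07  0.03 -0.07] F tray [-3.4  2.9 20.8]
```

The handle is flat at 4.0 mm and firm. Now the stock's lower end.

```bash
python3 -m jog '[[0,0,-21,0,0,0],[-16,46,0,0,0,0],[-16,46,0,0,0,0],[-16,46,0,0,0,0],[-16,45,0,0,0,0],[0,0,0,0,0,0],[0,0,8,0,0,0],[0,0,5,0,0,0],[0,0,0,0,0,0]]'|grep time; python3 -c "from h import *;ft()"
for i in 1 2; do python3 -m jog '[[0,0,1.5,0,0,0],[0,0,0,0,0,0]]'|grep time; python3 -c "from h import *;ft()"; done
```

```text
time: 36.1
F [-0.5  0.3  0.7] M [-0.    0.41 -0.06]
TCP in tray mm [12.6 83.5 10.1] rot err tool deg [ 0.04  0.13 -0.  ] F tray [-0.5  0.3  0.7]
time: 36.35
F [-0.3 -0.4  0.8] M [-0.    0.39  0.01]
TCP in tray mm [13.4 83.9  9.3] rot err tool deg [ 0.05  0.06 -0.06] F tray [-0.3 -0.4  0.8]
time: 36.6
F [ 0.5 -0.1  0.2] M [ 0.04  0.4  -0.01]
TCP in tray mm [13.5 84.2  7.8] rot err tool deg [ 0.04  0.05 -0.09] F tray [ 0.5 -0.1  0.2]
```

```bash
for i in 1 2 3; do python3 -m jog '[[0,0,1.3,0,0,0],[0,0,0,0,0,0]]'|grep time; python3 -c "from h import *;ft()"; done
```

```text
time: 36.85
F [-0.3 -0.9 -0.5] M [ 0.04  0.46 -0.  ]
TCP in tray mm [13.5 84.2  6.5] rot err tool deg [ 0.04  0.06 -0.09] F tray [-0.3 -0.9 -0.5]
time: 37.1
F [-2.   1.   6.8] M [ 0.19  0.63 -0.  ]
TCP in tray mm [13.6 84.2  5.4] rot err tool deg [ 0.04  0.04 -0.08] F tray [-2.   1.   6.8]
time: 37.35
F [-9.5  5.5 41.2] M [ 1.02  2.36 -0.01]
TCP in tray mm [13.7 84.1  5.1] rot err tool deg [ 0.06  0.02 -0.07] F tray [-9.5  5.5 41.2]
```

Both tools are flat and home. Lift clear and hand in.

```bash
python3 -m jog '[[0,0,-10,0,0,0],[0,0,-35,0,0,0],[0,0,-35,0,0,0],[0,0,0,0,0,0],[0,0,0,0,0,0]]'|head -3
python3 -c "from bench import manip;print(manip.close_job())"
```

```text
time: 37.98
tool_pos: [0.5261, -0.1627, 0.1656]
eef_rot: [0.232, -0.047, 0.972, 0.01]
the job is handed in; nothing more can be done
None
```

I pressed the try square and the pliers home in their pockets, checked by touch that both lie flat (about 5.2 mm and 4.0 mm proud), and handed the job in at about 38 s; the judge's result was not shown.

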